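Shut the refill box and hold it in the pump clamp

TASK

First slide the blue cover of the white refill box fully shut. Then pump the clamp's green trigger towards its grey handle, stroke after stroke, until the sprung jaw pad presses the box against the end stop, and finish while still holding the trigger squeezed so that the pad's spring is pressed in about half of its travel; pressing it in all the way crushes the box. Drive the jaw only with the trigger, and leave the bottle, the tape roll and the carton where they stand.

Things in the scene. Friction and masses are not known exactly. Their poses are not given: they have to be found in the camera images.
- station: Bench clamp, fixed, on a dark steel base plate 415 x 154 mm, 8 mm thick. Origin at table height. +y: the way the jaw advances (trigger, handle, jaw, box, end stop in turn); +x: away from the robot (yaw within 0.25 rad); z up. Offsets below are in this frame. Grey housing y = -120 to -45 mm, top z = 77 mm, hides the ratchet; from there to the jaw only the bar crosses, top z = 54 mm.
- handle_top (a point): Top centre of the fixed grey handle, upright, 30 mm (x) x 20 mm (y), at y = -83 mm, z = 150 mm, between the trigger and the jaw.
- trigger (a joint): How far the green trigger is squeezed, m. An upright paddle 26 mm (x) x 12 mm (y), centred at y = -135 mm at rest, from z = 78 to 170 mm; it slides straight along +y towards the handle, from 0 (rest) to its stop at 0.024. A spring (3 N at rest, 5 N at the stop) pushes it back to 0 when let go; needs up to about 22 N when the pad is loaded.
- trigger_back (a point): Centre of the trigger's rear face (the side away from the handle), 20 mm below its top, z = 150 mm; the place to push towards +y, or squeeze trigger and handle together (68 mm over both at rest). Nothing stands behind it at this height. Moves with the trigger.
- jaw (a joint): Advance of bar and jaw along +y, m, 0 to 0.078; starts 0 to 0.025. It moves 1:1 with the trigger once a tooth is caught (teeth 8 mm apart: up to 8 mm of a stroke idles). On the trigger's return it stays, held by 3 N of drag only: a harder grip lasts only while the trigger is kept squeezed. Jaw plate: aluminium, 60 mm wide, 12 mm thick, top z = 82 mm. Do not push it directly.
- pad (a joint): How far the jaw's sprung pad is pressed in, m: 0 = free, 0.006 = half, 0.012 = bottomed. Spring 1.8 N per mm. The black rubber pad (50 mm wide, 44 mm high, 8 mm thick) stands 14 mm in front of the jaw plate on a red plunger; that gap closes to 2 mm as it is pressed in.
- pad_face (a point): Centre of the pad's front face, which meets the box; z = 46 mm.
- box: White slide-lid box, 110 (x) x 85 (y) x 62 mm high, loose, about 0.6 kg, standing on the base plate (z = 8 mm) between two guide rails (tops z = 45 mm), parallel to the station, 1 to 6 mm short of the end stop, which the jaw pushes it against. Origin: centre of its underside.
- box_near (a point): Centre of the box's side face that looks at the pad, z = 46 mm.
- lid (a joint): How far the blue cover stands open, m: 0 = fully shut, 0.075 = end of travel; starts between 0.035 and 0.070. It slides along the station's x axis; open, it sticks out towards the robot, and it shuts by being pushed to +x, away from the robot, against about 1.5 N of friction. It stays where it is left.
- lid_tab (a point): Top centre of the white upright tab on the cover, z = 100 mm. The tab is 12 mm (x) x 40 mm (y), rising 25 mm above the cover's top (z = 75 mm); when the cover is shut it stands 40 mm on the robot's side of the box centre. Push it from the robot's side or pinch it.
- anvil: Grey end stop, fixed, face at y = 181 mm of the station, 100 mm wide, top at z = 68 mm. Origin that of the station.
- bottle: Bystander: white cleaner bottle, 64 mm across, 190 mm tall, upright, origin under its centre.
- tape: Bystander: roll of tape lying flat, 96 mm across, 48 mm high, origin under its centre.
- carton: Bystander: small cardboard carton, 70 x 110 x 60 mm, origin under its centre.
Things that resemble listed ones, but are neither listed nor needed, are in the scene too. What is shaped like the box but orange or purple is not meant.

How it is judged (in metres and radians):
On the way, in this order (a step that is already met when the one before it is completed fails the run):
1. the cover is fully shut (value of joint lid below 0.003 m), for 0.2 s.
2. the pumped jaw's pad touches the box (contact force between pad and box above 0.5 N), for 0.1 s.
At the end, for the whole second after the job is handed in: The cover is shut to within 3 mm, the box is gripped between pad and end stop (over 3 N at the pad, over 1 N at the stop) with the pad's spring pressed in 3.3 to 9 mm of its 12 mm, at rest, and the fingers are still pushing the squeezed trigger with over 1 N (value of joint lid below 0.003 m and value of joint pad between 0.0033 and 0.009 m and contact force between pad and box above 3 N and contact force between anvil and box above 1 N and contact force between the fingers and trigger above 1 N and value of joint trigger above 0.002 m and linear speed of box below 0.01 m/s); the arm keeps its last pose, push and grip.
It fails at once if the box is crushed: the pad's spring is pressed in more than 11 mm (value of joint pad above 0.011 m).
It fails at once if the robot pushes the jaw, its bar or its pad directly (contact force between the arm and jaw above 2 N).
It fails at once if the fingers push the jaw, its bar or its pad directly (contact force between the fingers and jaw above 2 N).
It fails at once if a bystander is shifted by more than 20 mm (distance of any of bottle, tape, carton from where it was at the start of the episode above 0.02 m).
It also fails if it takes over 72 s, if anything falls off the work surface, if the arm or the gripper's body presses on something with over 40 N, if the wrist force passes 120 N, or if a joint passes its speed limit or range.

ROBOT

A 6-joint arm with a two-finger parallel gripper is mounted at the origin on the work surface. World frame = base frame: x ahead of the robot, y to its left, z up, the work surface at z = 0. Lengths are in m, angles in degrees, forces in N, time in s.
With the tool pointing down it reaches from about 0.375 to 0.9 m from the base axis. Payload 3.1 kg.
Tool frame: the origin (TCP) lies at the very end of the fingers, on their centre line; the grasp point (between the pads) lies 19 mm behind it; z points along the fingers, y is the direction in which the jaws open and shut (so a half turn about z gives the same grasp; the last joint's range is limited). The gripper opens to 85 mm and grips with 20 to 120 N. Pads are 22 mm wide; open, the fingers measure 114 mm over their backs; the gripper's body (76 mm by 85 mm) begins 54 mm behind the grasp point. The pads swing forward as they close: fully open they stand 13 mm farther back than shut.
Start: joints at [63.512, 30.224, 82.088, -0, 67.689, -10.227], TCP at [0.175, 0.6, 0.231] pointing down, gripper open.
Joint ranges: [-176.69, 176.69], [-43.24, 126.21], [12.49, 139.97], [-82, 262], [0, 151.66], [-163.58, 163.58]. Speed limits (degrees/s): [159.86, 159.86, 180, 180, 180, 180].

INTERFACE

Orientations are given as a 3x3 rotation matrix whose columns are the frame's x, y, z axes.
In Python, from station import arm gives the robot as it stands.
- The arm moves only by the tool carry_out, never from a script. Its argument "moves" is a list of rows, each an object of numbers: "dx", "dy", "dz": the shift along the tool's x, y, z each as a share of 0.6 m, from -1 to 1; "yaw": the turn about the tool's z as a share of 90 degrees, from -1 to 1. A call has 1 to 12 rows; each row is the pose to reach, as a shift and turn from the pose commanded when the call began, along the tool's axes at that moment; what a row does not reach only later rows make up. A row lasts 1/8 s, in which the tool goes at most 62.5 mm and 10.7 degrees, less where a joint would pass 70% of its speed; a pose out of reach is approached as far as the arm can. A call with a number of a shift or a turn outside -1 to 1 is refused whole. A call with a gripper value outside its range is refused whole. "grip" is the opening, from 0 (shut) to 1 (fully open), set as the call begins (left out, the last holds). The fingers move at their own pace and stop on an object; the grip force is fixed at half the most. Time passes only in rows, so rows that repeat a pose let the fingers close. It gives the time, the measured TCP pose, the force and the opening at its end, in the units of the state.
- arm.get_state(): the state, without advancing time (a new reading comes with each control period).
- arm.snapshot(name): name is "scene" or "top" or "wrist"; returns a dict with "frame" (420x560x3 uint8, blue, green, red), "camera_matrix" (3x3 intrinsics, pixels), "k1" (the pictures are not rectified: a ray, as slopes to the right and down, at radius r is drawn at 1 + k1 r^2 times it, then the intrinsics apply), "extrinsics" (4x4, takes a point from camera to world coordinates); the wrist camera has in their place "tool_from_camera" (4x4, takes a point from camera to tool coordinates, whose origin is the TCP and whose axes are the flange's). Camera axes: x right, y up, looking along -z (the intrinsics and any distortion apply to the point x, -y, -z); pixel columns grow to the right and rows downward; lengths in m; the calibration is good to about 2 mm. A picture is of the moment at which its call begins: read the wrist's pose just before it. There is no depth.
- arm.hand_in(): hands the job in, once; it reports no verdict.
The state is a dict: "clock": time; "joint_pos": joint angles; "joint_velocities": joint speeds; "effort": joint torques, N m; "eef_pos": TCP position; "orientation": TCP orientation; "contact_force": force on the tool from outside, world axes, zero at the start; "ft_torque": the same for the moment, N m; "finger_gap": finger opening in m.
Only numpy, scipy, OpenCV 4.12 (cv2) and the standard library are available. Lean on these libraries where they do the work, as an engineer would, in place of code of your own. Each camera call takes 0.05 s, during which the arm holds its last target.

## Working session

There is one attempt and no reset: what is moved stays moved. The work goes in short steps, Python scripts to look and compute and a tool call to move; the robot and the scene stay as the last step left them, time stands still between calls to the robot, and variables do not carry over. Pictures are saved under pics/ and viewed, and the job is handed in when it is done.

Besides the shell and the picture viewer there is one more tool, called by a JSON object that holds its "op" and its "data", one argument or row to a line. carry_out: Moves the arm, as the interface text tells. Its arguments: {"type":"object","properties":{"moves":{"type":"array"},"grip":{"type":"number"}},"required":["moves"]}

```bash
ls; mkdir -p pics; cat > h.py <<'E'
import numpy as np,cv2
from station import arm
def snap(n,fn):
    s=arm.snapshot(n); cv2.imwrite('pics/'+fn,s['frame']); return s
E
python3 - <<'E'
from h import *
import pickle
d={}
for n in('scene','top','wrist'):
    st=arm.get_state()
    s=snap(n,n+'0.png'); d[n]=(s,st); print(n,s['camera_matrix'],s['k1'],s.get('extrinsics',s.get('tool_from_camera')))
pickle.dump(d,open('d0.pkl','wb'))
print(arm.get_state())
E
```

```text
pics
scene [[436.53668639   0.         276.21494566]
 [  0.         436.53668639 211.36925417]
 [  0.           0.           1.        ]] 0.044719965655865085 [[-0.75140406 -0.4714891   0.46161669  1.04921807]
 [ 0.65982588 -0.54184565  0.52060839  0.627459  ]
 [ 0.00466381  0.6957739   0.71824573  0.80558923]
 [ 0.          0.          0.          1.        ]]
top [[380.18983608   0.         279.29172248]
 [  0.         380.18983608 201.52059261]
 [  0.           0.           1.        ]] -0.09868685338793001 [[ 2.27608918e-02  9.80574780e-01 -1.94820537e-01  4.33648747e-01]
 [-9.99731337e-01  2.31783424e-02 -1.36939983e-04  1.19283969e-01]
 [ 4.38133723e-03  1.94771313e-01  9.80838896e-01  9.27610311e-01]
 [ 0.00000000e+00  0.00000000e+00  0.00000000e+00  1.00000000e+00]]
wrist [[375.77862545   0.         275.14673156]
 [  0.         375.77862545 202.78778509]
 [  0.           0.           1.        ]] 0.022563117176394636 [[-1.73094692e-03  9.45234981e-01  3.26386020e-01  8.53816186e-02]
 [ 9.99998424e-01  1.76506939e-03  1.91610105e-04  1.20133315e-03]
 [-3.94977400e-04  3.263858
[... 207 characters left out ...]
-04,
        6.76915593e+01, -1.02293935e+01]), 'joint_velocities': array([ 0.04580534, -0.1667398 , -0.24890372, -0.07646215, -0.01041348,
       -0.00052657]), 'effort': array([ 9.85771403e-04, -4.42743945e+01, -1.78275597e+01, -2.61590412e-04,
        5.56631538e-03,  1.53483182e-05]), 'eef_pos': array([0.17472096, 0.59949824, 0.23055833]), 'orientation': array([[-9.60012348e-01,  2.79956659e-01, -7.49232640e-04],
       [ 2.79957512e-01,  9.60011163e-01, -1.53574780e-03],
       [ 2.89328877e-04, -1.68409015e-03, -9.99998540e-01]]), 'contact_force': array([ 0.17446841, -0.37527852, -0.10912347]), 'ft_torque': array([0.03054253, 0.00782805, 0.0279223 ]), 'finger_gap': 0.08530919303271879}
```

View pics/scene0.png

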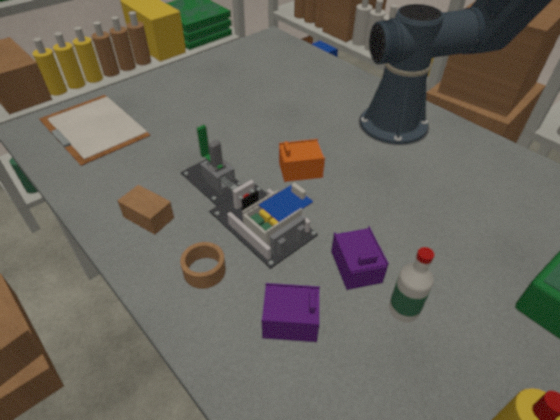

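View pics/top0.png

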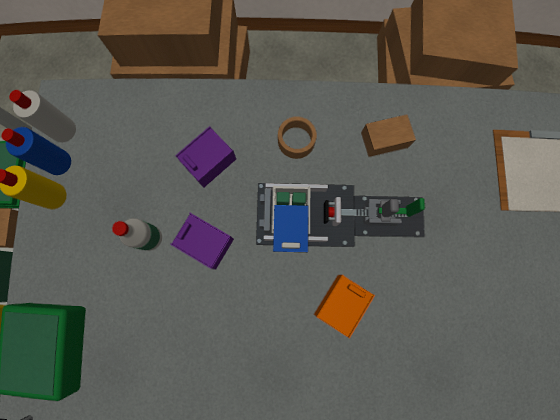

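The scene view shows one white box with a blue cover (about 275,210), the bench clamp's green trigger at (203,140), and orange and purple lookalikes at (300,160), (360,257) and (291,310). In the top view the cover is at (291,228), its white tab at (290,245) and the trigger at (416,205).

```bash
cat >> h.py <<'E'
def ray(s,u,v,T=None):
    K=s['camera_matrix'];k=s['k1'];E=s['extrinsics'] if 'extrinsics' in s else T@s['tool_from_camera']
    xd=(u-K[0,2])/K[0,0];yd=(v-K[1,2])/K[1,1]
    p=cv2.undistortPoints(np.array([[[u,v]]],float),K,np.array([k,0,0,0,0.]))[0,0]
    d=E[:3,:3]@np.array([p[0],-p[1],-1]); return E[:3,3],d
def onz(s,u,v,z,T=None):
    o,d=ray(s,u,v,T); return o+d*(z-o[2])/d[2]
def proj(s,P,T=None):
    K=s['camera_matrix'];E=s['extrinsics'] if 'extrinsics' in s else T@s['tool_from_camera']
    c=E[:3,:3].T@(np.array(P)-E[:3,3]); x=c[0]/-c[2];y=-c[1]/-c[2];r=1+s['k1']*(x*x+y*y)
    return K[0,0]*x*r+K[0,2],K[1,1]*y*r+K[1,2]
def TT(st):
    T=np.eye(4);T[:3,:3]=st['orientation'];T[:3,3]=st['eef_pos'];return T
E
python3 - <<'E'
import cv2
a=cv2.imread('pics/top0.png')[175:260,250:430]
cv2.imwrite('pics/t0c.png',cv2.resize(a,None,fx=4.4,fy=4.4,interpolation=cv2.INTER_CUBIC))
a=cv2.imread('pics/scene0.png')[115:270,175:325]
cv2.imwrite('pics/s0c.png',cv2.resize(a,None,fx=3.8,fy=3.8,interpolation=cv2.INTER_CUBIC))
E
```

```text
(no output)
```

View pics/t0c.png

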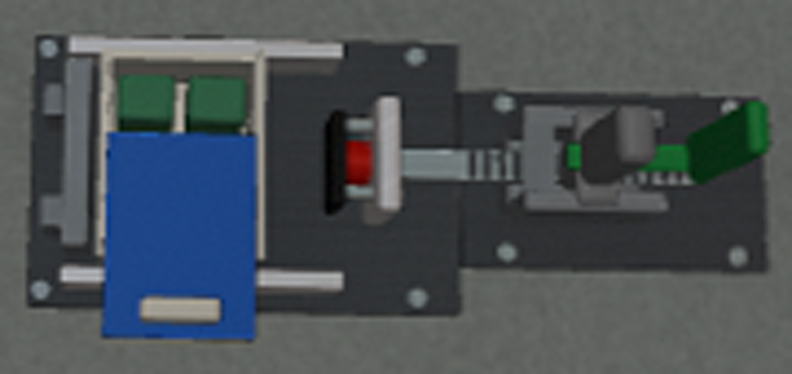

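View pics/s0c.png

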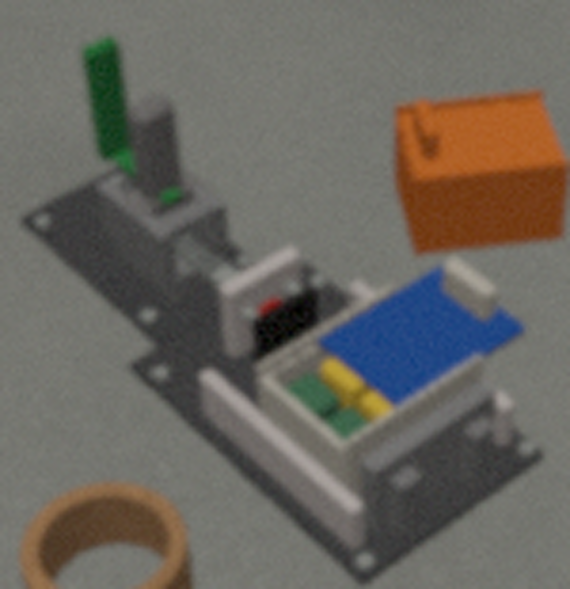

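View pics/wrist0.png

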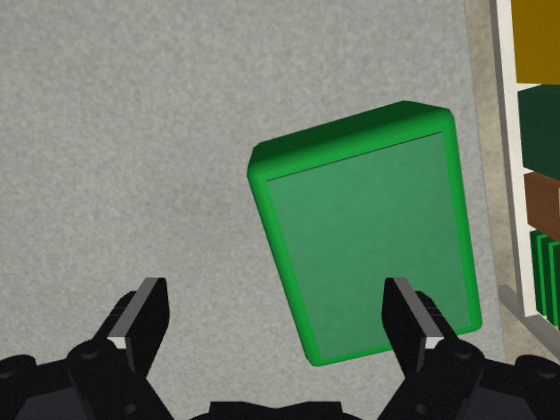

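```bash
python3 - <<'E'
from h import *
import pickle
d=pickle.load(open('d0.pkl','rb'));t=d['top'][0];sc=d['scene'][0]
f=lambda u,v,z:onz(t,250+(u+.5)/4.4-.5,175+(v+.5)/4.4-.5,z)
g=lambda u,v,z:onz(sc,175+(u+.5)/3.8-.5,115+(v+.5)/3.8-.5,z)
for n,u,v,z in[('plTL',36,37,.008),('plBL',28,305,.008),('plBM',460,314,.008),('plTM',459,45,.008),('plTR',768,97,.008),('plBR',768,271,.008),
 ('covTL',107,133,.075),('covTR',255,134,.075),('covBL',103,337,.075),('covBR',255,339,.075),('tab',180,308,.1),('trigtop',757,125,.17),('handle',637,132,.15),('jawtop',388,152,.082),('boxTR',263,52,.07),('boxTL',103,52,.07)]:
    print(n,f(u,v,z).round(4))
for n,u,v,z in[('tab',470,273,.1),('trigtop',101,46,.17),('handle',152,103,.15),('plfar',22,218,.008),('plnear',365,582,.008),('plR',540,457,.008),('covR',521,328,.075)]: print('sc',n,g(u,v,z).round(4))
E
```

```text
plTL [0.662 0.174 0.008]
plBL [0.5105 0.1733 0.008 ]
plBM [ 0.5107 -0.0646  0.008 ]
plTM [ 0.6632 -0.0662  0.008 ]
plTR [ 0.6374 -0.2444  0.008 ]
plBR [ 0.5376 -0.2395  0.008 ]
covTL [0.595  0.1315 0.075 ]
covTR [0.5963 0.0546 0.075 ]
covBL [0.4896 0.1308 0.075 ]
covBR [0.4903 0.0537 0.075 ]
tab [0.5031 0.0928 0.1   ]
trigtop [ 0.5879 -0.1743  0.17  ]
handle [ 0.5872 -0.1229  0.15  ]
jawtop [ 0.5871 -0.0135  0.082 ]
boxTR [0.6413 0.0504 0.07  ]
boxTL [0.6393 0.1347 0.07  ]
sc tab [0.5015 0.0885 0.1   ]
sc trigtop [ 0.5882 -0.1754  0.17  ]
sc handle [ 0.5847 -0.1269  0.15  ]
sc plfar [ 0.6368 -0.2395  0.008 ]
sc plnear [0.6631 0.1745 0.008 ]
sc plR [0.5149 0.1732 0.008 ]
sc covR [0.4929 0.1275 0.075 ]
```

{"op": "carry_out", "data": {
  "moves": [
    {"dx":-0.6926,"dy":-0.678,"dz":0,"yaw":-0.1807},
    {"dx":-0.6926,"dy":-0.678,"dz":0,"yaw":-0.1807},
    {"dx":-0.6926,"dy":-0.678,"dz":0,"yaw":-0.1807},
    {"dx":-0.6926,"dy":-0.678,"dz":0,"yaw":-0.1807},
    {"dx":-0.6926,"dy":-0.678,"dz":0,"yaw":-0.1807},
    {"dx":-0.6926,"dy":-0.678,"dz":0,"yaw":-0.1807},
    {"dx":-0.6926,"dy":-0.678,"dz":0,"yaw":-0.1807},
    {"dx":-0.6926,"dy":-0.678,"dz":0,"yaw":-0.1807},
    {"dx":-0.6926,"dy":-0.678,"dz":0,"yaw":-0.1807},
    {"dx":-0.6926,"dy":-0.678,"dz":0,"yaw":-0.1807},
    {"dx":-0.6926,"dy":-0.678,"dz":0,"yaw":-0.1807},
    {"dx":-0.6926,"dy":-0.678,"dz":0,"yaw":-0.1807}
  ],
  "grip": 0
}}

```text
clock: 1.65
eef_pos: [0.4586, 0.0944, 0.231]
orientation: [[-1.0, -0.001, -0.002], [-0.001, 1.0, 0.001], [0.002, 0.001, -1.0]]
contact_force: [0.2, 0.4, 0.3]
finger_gap: 0.0
```

```bash
python3 - <<'E'
from h import *
st=arm.get_state();s=snap('wrist','w1.png');T=TT(st);print(st['eef_pos'],st['clock'])
import pickle;pickle.dump((s,st),open('w1.pkl','wb'))
E
```

```text
[0.45859489 0.09436503 0.23101826] 1.65
```

View pics/w1.png

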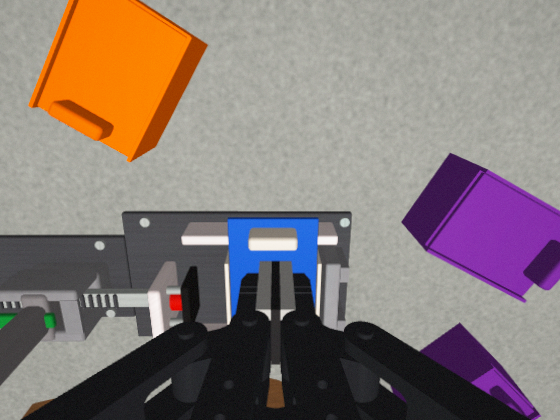

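The wrist view looks robot-side up: the tab is at (273,239) on the blue cover, the fingers at (275,270), the red plunger at (176,301).

```bash
python3 - <<'E'
from h import *
import pickle
s,st=pickle.load(open('w1.pkl','rb'));T=TT(st)
a=s['frame'][205:335,130:370];cv2.imwrite('pics/w1c.png',cv2.resize(a,None,fx=3.3,fy=3.3,interpolation=cv2.INTER_CUBIC))
for n,u,v,z in[('tabL',250,240,.1),('tabR',298,240,.1),('tabtopedge',273,229,.1),('tabmid',273,236,.1),('tabbot',273,250,.1),('covtop',273,219,.075),('plT',237,212,.008)]:print(n,onz(s,u,v,z,T).round(4))
E
```

```text
tabL [0.4992 0.0758 0.1   ]
tabR [0.4992 0.1141 0.1   ]
tabtopedge [0.4897 0.0942 0.1   ]
tabmid [0.4957 0.0942 0.1   ]
tabbot [0.508  0.0941 0.1   ]
covtop [0.491  0.0941 0.075 ]
plT [0.5095 0.0564 0.008 ]
```

View pics/w1c.png

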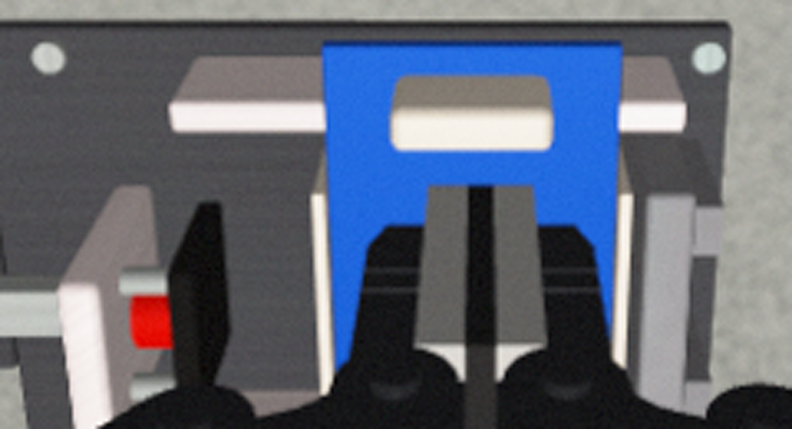

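{"op": "carry_out", "data": {
  "moves": [
    {"dz":0.1},
    {"dz":0.2},
    {"dz":0.243},
    {"dz":0.243},
    {"dz":0.243,"dx":-0.02},
    {"dz":0.243,"dx":-0.04},
    {"dz":0.243,"dx":-0.06},
    {"dz":0.243,"dx":-0.08},
    {"dz":0.243,"dx":-0.095},
    {"dz":0.243,"dx":-0.105},
    {"dz":0.243,"dx":-0.112},
    {"dz":0.243,"dx":-0.112}
  ]
}}

```text
invalid input at $.moves[0]: expected keys dx, dy, dz, yaw
```

{"op": "carry_out", "data": {
  "moves": [
    {"dx":0,"dy":0,"yaw":0,"dz":0.1},
    {"dx":0,"dy":0,"yaw":0,"dz":0.2},
    {"dx":0,"dy":0,"yaw":0,"dz":0.243},
    {"dx":0,"dy":0,"yaw":0,"dz":0.243},
    {"dy":0,"yaw":0,"dz":0.243,"dx":-0.02},
    {"dy":0,"yaw":0,"dz":0.243,"dx":-0.04},
    {"dy":0,"yaw":0,"dz":0.243,"dx":-0.06},
    {"dy":0,"yaw":0,"dz":0.243,"dx":-0.08},
    {"dy":0,"yaw":0,"dz":0.243,"dx":-0.095},
    {"dy":0,"yaw":0,"dz":0.243,"dx":-0.105},
    {"dy":0,"yaw":0,"dz":0.243,"dx":-0.112},
    {"dy":0,"yaw":0,"dz":0.243,"dx":-0.112}
  ]
}}

```text
clock: 3.2
eef_pos: [0.5278, 0.093, 0.0854]
orientation: [[-1.0, 0.0, 0.001], [0.0, 1.0, -0.0], [-0.001, -0.0, -1.0]]
contact_force: [-0.1, -0.7, 0.5]
finger_gap: 0.0001
```

{"op": "carry_out", "data": {
  "moves": [
    {"dx":-0.003,"dy":0,"dz":0,"yaw":0},
    {"dx":-0.006,"dy":0,"dz":0,"yaw":0},
    {"dx":-0.006,"dy":0,"dz":0,"yaw":0}
  ]
}}

```text
clock: 3.58
eef_pos: [0.5304, 0.0931, 0.0854]
orientation: [[-1.0, -0.0, -0.001], [-0.0, 1.0, -0.0], [0.001, -0.0, -1.0]]
contact_force: [-0.7, -0.8, 0.4]
finger_gap: 0.0
```

```bash
python3 - <<'E'
from h import *
s=snap('top','t2.png')
a=s['frame'][175:260,250:430];cv2.imwrite('pics/t2c.png',cv2.resize(a,None,fx=4.4,fy=4.4,interpolation=cv2.INTER_CUBIC))
E
```

```text
(no output)
```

View pics/t2c.png

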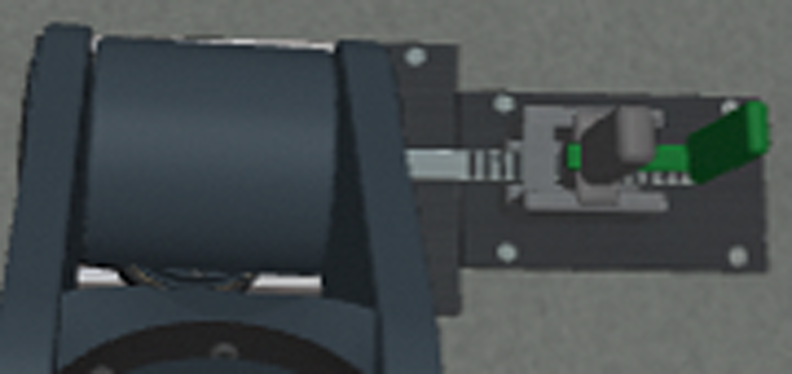

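The arm blocks the top view; continue by force.

{"op": "carry_out", "data": {
  "moves": [
    {"dx":-0.003,"dy":0,"dz":0,"yaw":0},
    {"dx":-0.006,"dy":0,"dz":0,"yaw":0},
    {"dx":-0.006,"dy":0,"dz":0,"yaw":0}
  ]
}}

```text
clock: 4.0
eef_pos: [0.5321, 0.0933, 0.0854]
orientation: [[-1.0, -0.0, -0.005], [-0.0, 1.0, 0.0], [0.005, 0.0, -1.0]]
contact_force: [-5.1, -0.2, 3.9]
finger_gap: 0.0001
```

```bash
python3 - <<'E'
from h import *
st=arm.get_state();s=snap('wrist','w3.png');T=TT(st);print(st['eef_pos'],st['contact_force'])
E
```

```text
[0.5321129  0.09329333 0.08535601] [-5.10346982 -0.22109058  3.85247887]
```

View pics/w3.png

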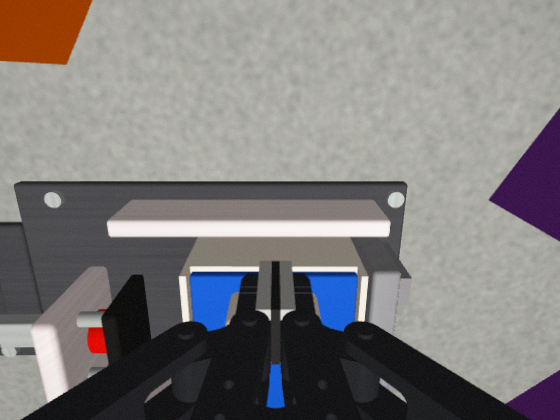

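{"op": "carry_out", "data": {
  "moves": [
    {"dx":-0.003,"dy":0,"dz":0,"yaw":0},
    {"dx":-0.005,"dy":0,"dz":0,"yaw":0},
    {"dx":-0.005,"dy":0,"dz":0,"yaw":0}
  ]
}}

```text
clock: 4.42
eef_pos: [0.5335, 0.0933, 0.0853]
orientation: [[-1.0, -0.0, -0.008], [-0.0, 1.0, 0.0], [0.008, 0.0, -1.0]]
contact_force: [-7.8, -0.6, 5.5]
finger_gap: 0.0001
```

{"op": "carry_out", "data": {
  "moves": [
    {"dx":0.05,"dy":0,"dz":0,"yaw":0},
    {"dx":0.05,"dy":0,"dz":-0.1,"yaw":0},
    {"dx":0.05,"dy":0,"dz":-0.2,"yaw":0},
    {"dx":0.05,"dy":0,"dz":-0.258,"yaw":0},
    {"dx":0.0,"dy":-0.1,"dz":-0.258,"yaw":0},
    {"dx":-0.04,"dy":-0.2,"dz":-0.258,"yaw":0},
    {"dx":-0.087,"dy":-0.3,"dz":-0.258,"yaw":0},
    {"dx":-0.087,"dy":-0.4,"dz":-0.258,"yaw":0},
    {"dx":-0.087,"dy":-0.5,"dz":-0.258,"yaw":0},
    {"dx":-0.087,"dy":-0.53,"dz":-0.258,"yaw":0},
    {"dx":-0.087,"dy":-0.53,"dz":-0.258,"yaw":0},
    {"dx":-0.087,"dy":-0.53,"dz":-0.258,"yaw":0}
  ]
}}

```text
clock: 5.92
eef_pos: [0.5896, -0.223, 0.2402]
orientation: [[-1.0, -0.001, -0.0], [-0.001, 1.0, 0.001], [0.0, 0.001, -1.0]]
contact_force: [0.7, 0.9, 0.7]
finger_gap: -0.0003
```

```bash
python3 - <<'E'
from h import *
st=arm.get_state();T=TT(st)
import pickle
s=snap('top','t4.png');sc=snap('scene','s4.png');w=snap('wrist','w4.png');pickle.dump((s,sc,w,st),open('d4.pkl','wb'))
a=s['frame'][175:260,250:430];cv2.imwrite('pics/t4c.png',cv2.resize(a,None,fx=4.4,fy=4.4,interpolation=cv2.INTER_CUBIC))
a=sc['frame'][115:270,175:325];cv2.imwrite('pics/s4c.png',cv2.resize(a,None,fx=3.8,fy=3.8,interpolation=cv2.INTER_CUBIC))
E
```

```text
(no output)
```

View pics/t4c.png

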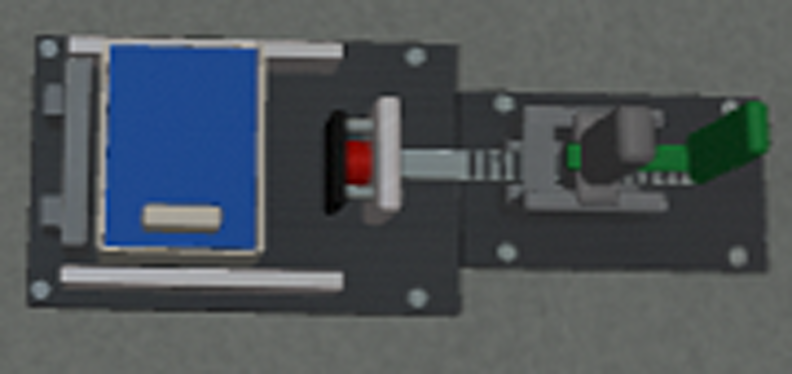

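View pics/s4c.png

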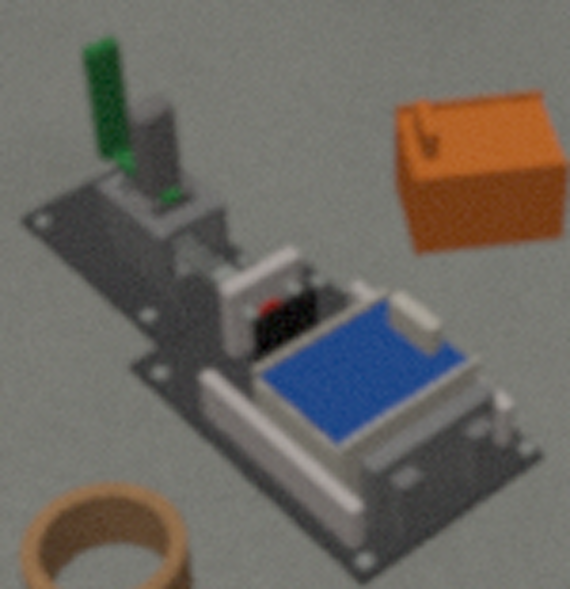

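View pics/w4.png

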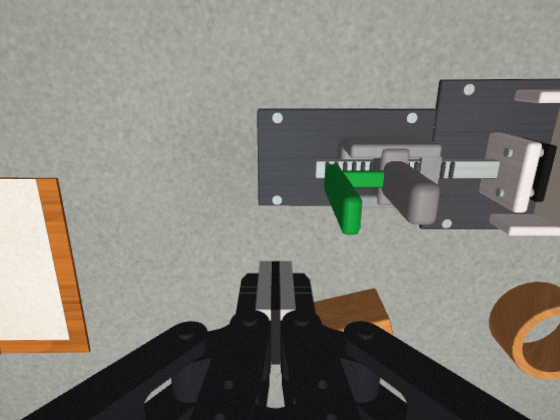

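Cover is shut with rims evenly visible around it (top crop 100–268 x 40–255), and the jaw plate is still at 388. Now lowering behind the trigger.

{"op": "carry_out", "data": {
  "moves": [
    {"dx":0.004,"dy":0,"dz":0.08,"yaw":0},
    {"dx":0.004,"dy":0,"dz":0.165,"yaw":0},
    {"dx":0.004,"dy":0,"dz":0.165,"yaw":0},
    {"dx":0.004,"dy":0.02,"dz":0.165,"yaw":0},
    {"dx":0.004,"dy":0.035,"dz":0.165,"yaw":0},
    {"dx":0.004,"dy":0.035,"dz":0.165,"yaw":0}
  ]
}}

```text
clock: 6.82
eef_pos: [0.5881, -0.203, 0.1433]
orientation: [[-1.0, -0.002, 0.003], [-0.002, 1.0, -0.001], [-0.003, -0.001, -1.0]]
contact_force: [-0.1, 0.1, -0.2]
finger_gap: -0.0002
```

{"op": "carry_out", "data": {
  "moves": [
    {"dx":0,"dy":0.005,"dz":0,"yaw":0},
    {"dx":0,"dy":0.01,"dz":0,"yaw":0},
    {"dx":0,"dy":0.01,"dz":0,"yaw":0}
  ]
}}

```text
clock: 7.2
eef_pos: [0.5871, -0.1978, 0.1413]
orientation: [[-1.0, -0.0, -0.0], [-0.0, 1.0, 0.0], [0.0, 0.0, -1.0]]
contact_force: [0.2, 0.5, -0.6]
finger_gap: 0.0001
```

{"op": "carry_out", "data": {
  "moves": [
    {"dx":0,"dy":0.005,"dz":0,"yaw":0},
    {"dx":0,"dy":0.01,"dz":0,"yaw":0},
    {"dx":0,"dy":0.01,"dz":0,"yaw":0}
  ]
}}

```text
clock: 7.58
eef_pos: [0.5873, -0.1936, 0.1413]
orientation: [[-1.0, -0.001, 0.0], [-0.001, 1.0, -0.003], [-0.0, -0.003, -1.0]]
contact_force: [-0.1, -4.8, -0.5]
finger_gap: -0.0001
```

{"op": "carry_out", "data": {
  "moves": [
    {"dx":0,"dy":0.005,"dz":0,"yaw":0},
    {"dx":0,"dy":0.01,"dz":0,"yaw":0},
    {"dx":0,"dy":0.01,"dz":0,"yaw":0}
  ]
}}

```text
clock: 7.95
eef_pos: [0.5873, -0.188, 0.1413]
orientation: [[-1.0, -0.001, 0.0], [-0.001, 1.0, -0.004], [-0.0, -0.004, -1.0]]
contact_force: [-1.2, -6.3, -1.8]
finger_gap: -0.0003
```

{"op": "carry_out", "data": {
  "moves": [
    {"dx":0,"dy":0.006,"dz":0,"yaw":0},
    {"dx":0,"dy":0.012,"dz":0,"yaw":0},
    {"dx":0,"dy":0.018,"dz":0,"yaw":0},
    {"dx":0,"dy":0.024,"dz":0,"yaw":0},
    {"dx":0,"dy":0.026,"dz":0,"yaw":0},
    {"dx":0,"dy":0.026,"dz":0,"yaw":0}
  ]
}}

```text
clock: 8.7
eef_pos: [0.5873, -0.1729, 0.1413]
orientation: [[-1.0, -0.001, 0.0], [-0.001, 1.0, -0.005], [-0.0, -0.005, -1.0]]
contact_force: [-1.3, -6.8, -0.7]
finger_gap: -0.0001
```

```bash
cat >> h.py <<'E'
def look(k):
    s=snap('top',f't{k}.png');sc=snap('scene',f's{k}.png')
    a=s['frame'][175:260,250:430];a=cv2.resize(a,None,fx=4.4,fy=4.4,interpolation=cv2.INTER_CUBIC);cv2.imwrite(f'pics/t{k}c.png',a)
    b=sc['frame'][115:270,175:325];b=cv2.resize(b,None,fx=3.8,fy=3.8,interpolation=cv2.INTER_CUBIC);cv2.imwrite(f'pics/s{k}c.png',b)
    return s,sc
E
python3 - <<'E'
from h import *
look(5);st=arm.get_state();print(st['eef_pos'],st['contact_force'])
E
```

```text
[ 0.58728869 -0.17295444  0.14133102] [-0.86338804 -7.55708027 -1.17883944]
```

View pics/t5c.png

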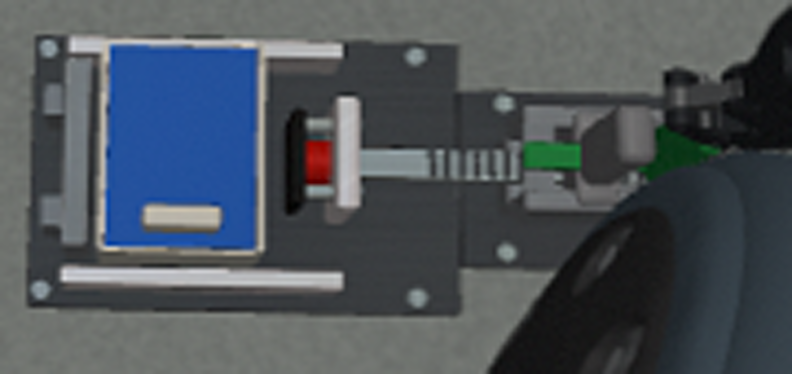

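View pics/s5c.png

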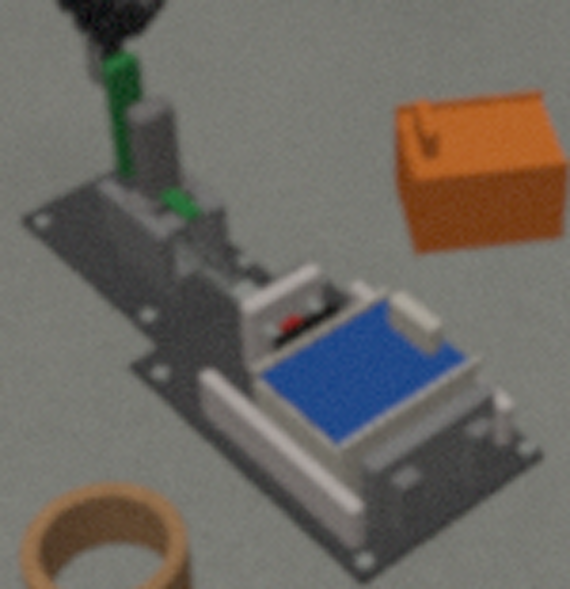

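{"op": "carry_out", "data": {
  "moves": [
    {"dx":0,"dy":-0.02,"dz":0,"yaw":0},
    {"dx":0,"dy":-0.048,"dz":0,"yaw":0},
    {"dx":0,"dy":-0.048,"dz":0,"yaw":0},
    {"dx":0,"dy":-0.048,"dz":0,"yaw":0},
    {"dx":0,"dy":-0.038,"dz":0,"yaw":0},
    {"dx":0,"dy":-0.028,"dz":0,"yaw":0},
    {"dx":0,"dy":-0.022,"dz":0,"yaw":0},
    {"dx":0,"dy":-0.016,"dz":0,"yaw":0},
    {"dx":0,"dy":-0.016,"dz":0,"yaw":0}
  ]
}}

```text
clock: 9.93
eef_pos: [0.5872, -0.1809, 0.1413]
orientation: [[-1.0, -0.002, 0.0], [-0.002, 1.0, -0.003], [0.0, -0.003, -1.0]]
contact_force: [-1.4, -7.0, -1.7]
finger_gap: 0.0004
```

{"op": "carry_out", "data": {
  "moves": [
    {"dx":0,"dy":0.004,"dz":0,"yaw":0},
    {"dx":0,"dy":0.006,"dz":0,"yaw":0},
    {"dx":0,"dy":0.006,"dz":0,"yaw":0}
  ]
}}

```text
clock: 10.3
eef_pos: [0.5872, -0.1777, 0.1413]
orientation: [[-1.0, -0.001, 0.0], [-0.001, 1.0, -0.004], [0.0, -0.004, -1.0]]
contact_force: [-1.5, -5.7, -1.6]
finger_gap: 0.0001
```

```bash
python3 - <<'E'
from h import *
look(6);st=arm.get_state();print(st['eef_pos'],st['contact_force'])
E
```

```text
[ 0.58720619 -0.17769501  0.14132025] [-0.56665772 -7.36936742 -1.78901007]
```

View pics/t6c.png

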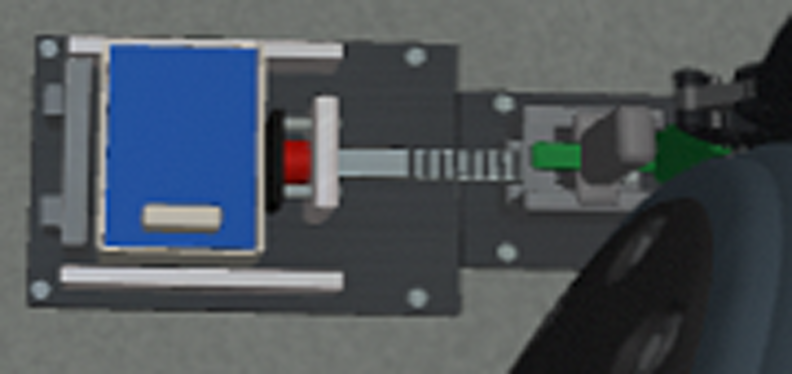

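{"op": "carry_out", "data": {
  "moves": [
    {"dx":0,"dy":0.003,"dz":0,"yaw":0},
    {"dx":0,"dy":0.006,"dz":0,"yaw":0},
    {"dx":0,"dy":0.008,"dz":0,"yaw":0},
    {"dx":0,"dy":0.008,"dz":0,"yaw":0}
  ]
}}

```text
clock: 10.9
eef_pos: [0.5872, -0.1732, 0.1413]
orientation: [[-1.0, -0.002, 0.0], [-0.002, 1.0, -0.004], [-0.0, -0.004, -1.0]]
contact_force: [-1.1, -7.5, -2.3]
finger_gap: -0.0001
```

```bash
python3 - <<'E'
from h import *
look(7);st=arm.get_state();print(st['eef_pos'],st['contact_force'])
E
```

```text
[ 0.58720683 -0.17324724  0.14132576] [-1.25569269 -7.3502921  -2.76196758]
```

View pics/t7c.png

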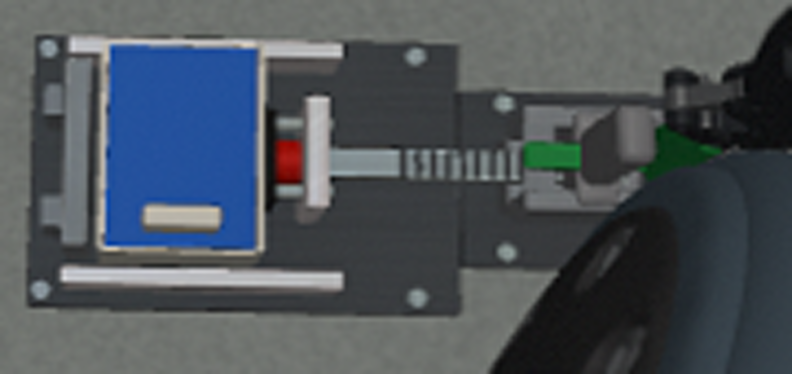

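{"op": "carry_out", "data": {
  "moves": [
    {"dx":0,"dy":-0.02,"dz":0,"yaw":0},
    {"dx":0,"dy":-0.048,"dz":0,"yaw":0},
    {"dx":0,"dy":-0.048,"dz":0,"yaw":0},
    {"dx":0,"dy":-0.048,"dz":0,"yaw":0},
    {"dx":0,"dy":-0.04,"dz":0,"yaw":0},
    {"dx":0,"dy":-0.032,"dz":0,"yaw":0},
    {"dx":0,"dy":-0.028,"dz":0,"yaw":0},
    {"dx":0,"dy":-0.028,"dz":0,"yaw":0}
  ]
}}

```text
clock: 12.0
eef_pos: [0.5872, -0.1893, 0.1414]
orientation: [[-1.0, -0.001, -0.0], [-0.001, 1.0, -0.003], [0.0, -0.003, -1.0]]
contact_force: [-0.9, -5.4, -1.3]
finger_gap: -0.0
```

{"op": "carry_out", "data": {
  "moves": [
    {"dx":0,"dy":0.003,"dz":0,"yaw":0},
    {"dx":0,"dy":0.003,"dz":0,"yaw":0}
  ]
}}

```text
clock: 12.25
eef_pos: [0.5872, -0.1884, 0.1414]
orientation: [[-1.0, -0.001, 0.0], [-0.001, 1.0, -0.004], [-0.0, -0.004, -1.0]]
contact_force: [-1.2, -7.6, -1.7]
finger_gap: 0.0002
```

{"op": "carry_out", "data": {
  "moves": [
    {"dx":0,"dy":0.003,"dz":0,"yaw":0},
    {"dx":0,"dy":0.003,"dz":0,"yaw":0}
  ]
}}

```text
clock: 12.5
eef_pos: [0.5872, -0.1873, 0.1414]
orientation: [[-1.0, -0.001, 0.0], [-0.001, 1.0, -0.005], [-0.0, -0.005, -1.0]]
contact_force: [-1.9, -8.9, -3.0]
finger_gap: -0.0001
```

{"op": "carry_out", "data": {
  "moves": [
    {"dx":0,"dy":0.003,"dz":0,"yaw":0},
    {"dx":0,"dy":0.003,"dz":0,"yaw":0}
  ]
}}

```text
clock: 12.75
eef_pos: [0.5872, -0.1858, 0.1414]
orientation: [[-1.0, -0.001, 0.0], [-0.001, 1.0, -0.005], [-0.0, -0.005, -1.0]]
contact_force: [-1.5, -10.3, -2.4]
finger_gap: 0.0002
```

```bash
python3 - <<'E'
from h import *
look(8);st=arm.get_state();print(st['eef_pos'],st['contact_force'])
E
```

```text
[ 0.587198   -0.1857556   0.14138587] [-2.13245343 -9.74636462 -2.58100009]
```

View pics/t8c.png

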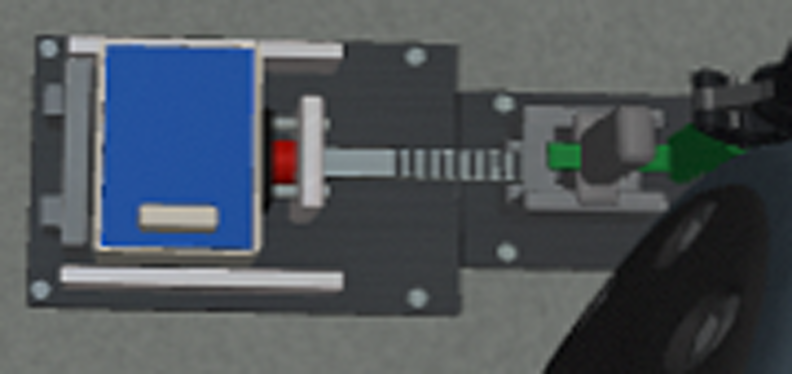

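{"op": "carry_out", "data": {
  "moves": [
    {"dx":0,"dy":0.003,"dz":0,"yaw":0},
    {"dx":0,"dy":0.003,"dz":0,"yaw":0}
  ]
}}

```text
clock: 13.1
eef_pos: [0.5872, -0.184, 0.1414]
orientation: [[-1.0, -0.001, 0.0], [-0.001, 1.0, -0.006], [-0.0, -0.006, -1.0]]
contact_force: [-1.6, -10.8, -1.2]
finger_gap: 0.0002
```

{"op": "carry_out", "data": {
  "moves": [
    {"dx":0,"dy":0.003,"dz":0,"yaw":0},
    {"dx":0,"dy":0.003,"dz":0,"yaw":0}
  ]
}}

```text
clock: 13.35
eef_pos: [0.5872, -0.1823, 0.1414]
orientation: [[-1.0, -0.001, 0.0], [-0.001, 1.0, -0.006], [-0.0, -0.006, -1.0]]
contact_force: [-1.8, -10.6, -3.6]
finger_gap: 0.0001
```

```bash
python3 - <<'E'
from h import *
look(9);st=arm.get_state();print(st['eef_pos'],st['contact_force'])
E
```

```text
[ 0.58721282 -0.18230938  0.14141269] [ -1.27660313 -10.15249199  -2.28899722]
```

View pics/t9c.png

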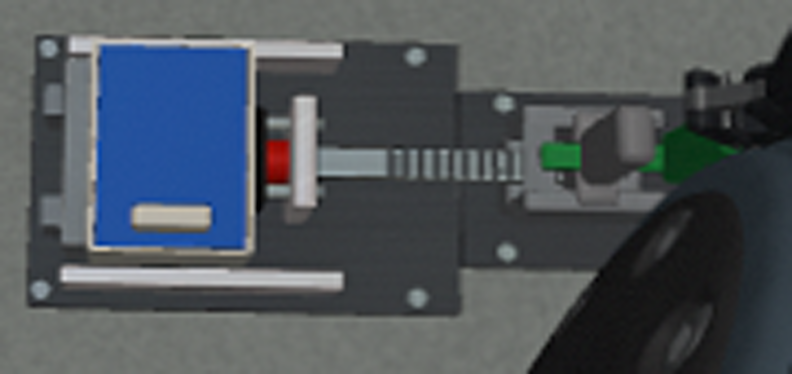

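{"op": "carry_out", "data": {
  "moves": [
    {"dx":0,"dy":0.002,"dz":0,"yaw":0},
    {"dx":0,"dy":0.002,"dz":0,"yaw":0}
  ]
}}

```text
clock: 13.7
eef_pos: [0.5872, -0.1814, 0.1414]
orientation: [[-1.0, -0.001, 0.0], [-0.001, 1.0, -0.006], [-0.0, -0.006, -1.0]]
contact_force: [-2.3, -10.9, -2.7]
finger_gap: 0.0001
```

{"op": "carry_out", "data": {
  "moves": [
    {"dx":0,"dy":0.002,"dz":0,"yaw":0},
    {"dx":0,"dy":0.002,"dz":0,"yaw":0}
  ]
}}

```text
clock: 13.95
eef_pos: [0.5872, -0.1806, 0.1414]
orientation: [[-1.0, -0.001, 0.0], [-0.001, 1.0, -0.007], [-0.0, -0.007, -1.0]]
contact_force: [-1.9, -12.4, -3.1]
finger_gap: -0.0003
```

{"op": "carry_out", "data": {
  "moves": [
    {"dx":0,"dy":0.002,"dz":0,"yaw":0},
    {"dx":0,"dy":0.002,"dz":0,"yaw":0}
  ]
}}

```text
clock: 14.2
eef_pos: [0.5872, -0.1799, 0.1414]
orientation: [[-1.0, -0.001, 0.0], [-0.001, 1.0, -0.008], [-0.0, -0.008, -1.0]]
contact_force: [-2.5, -13.1, -3.2]
finger_gap: -0.0002
```

```bash
python3 - <<'E'
from h import *
look(10)
for i in range(3):
  st=arm.get_state();print(st['eef_pos'],st['contact_force'])
E
```

```text
[ 0.58724083 -0.17988257  0.14145531] [ -1.9984707  -12.35751276  -2.63179343]
[ 0.58724083 -0.17988257  0.14145531] [ -1.9984707  -12.35751276  -2.63179343]
[ 0.58724083 -0.17988257  0.14145531] [ -1.9984707  -12.35751276  -2.63179343]
```

View pics/t10c.png

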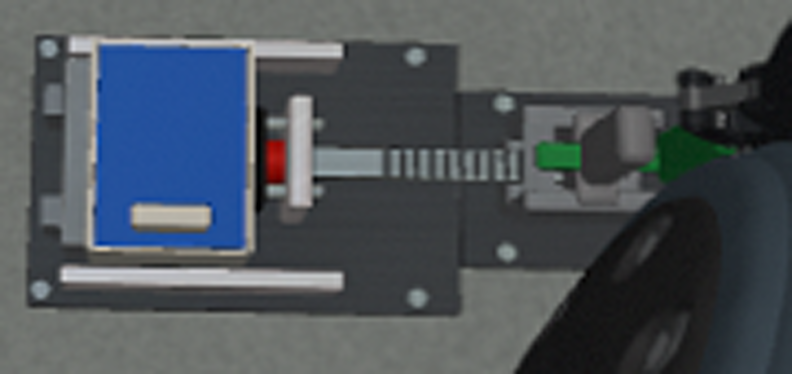

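{"op": "carry_out", "data": {
  "moves": [
    {"dx":0,"dy":0.002,"dz":0,"yaw":0},
    {"dx":0,"dy":0.002,"dz":0,"yaw":0}
  ]
}}

```text
clock: 14.55
eef_pos: [0.5872, -0.1792, 0.1414]
orientation: [[-1.0, -0.002, 0.0], [-0.002, 1.0, -0.008], [-0.0, -0.008, -1.0]]
contact_force: [-2.6, -13.6, -4.1]
finger_gap: 0.0001
```

{"op": "carry_out", "data": {
  "moves": [
    {"dx":0,"dy":0.002,"dz":0,"yaw":0},
    {"dx":0,"dy":0.002,"dz":0,"yaw":0}
  ]
}}

```text
clock: 14.8
eef_pos: [0.5872, -0.1784, 0.1415]
orientation: [[-1.0, -0.002, 0.0], [-0.002, 1.0, -0.009], [-0.0, -0.009, -1.0]]
contact_force: [-3.5, -14.9, -3.2]
finger_gap: -0.0003
```

{"op": "carry_out", "data": {
  "moves": [
    {"dx":0,"dy":0.002,"dz":0,"yaw":0},
    {"dx":0,"dy":0.002,"dz":0,"yaw":0},
    {"dx":0,"dy":0.002,"dz":0,"yaw":0},
    {"dx":0,"dy":0.002,"dz":0,"yaw":0}
  ]
}}

```text
clock: 15.3
eef_pos: [0.5872, -0.1777, 0.1415]
orientation: [[-1.0, -0.002, 0.0], [-0.002, 1.0, -0.01], [-0.0, -0.01, -1.0]]
contact_force: [-2.7, -15.6, -3.0]
finger_gap: -0.0002
```

```bash
python3 - <<'E'
from h import *
for i in range(2):
  s,sc=look(11)
  st=arm.get_state();print(st['eef_pos'],st['contact_force'])
a=s['frame'][188:232,290:345];cv2.imwrite('pics/t11z.png',cv2.resize(a,None,fx=12,fy=12,interpolation=cv2.INTER_CUBIC))
E
```

```text
[ 0.58722635 -0.17771222  0.14146672] [ -2.40868587 -16.18597121  -4.30598142]
[ 0.58723515 -0.17772063  0.1414925 ] [ -3.34896526 -16.11408892  -3.65616087]
```

View pics/t11c.png

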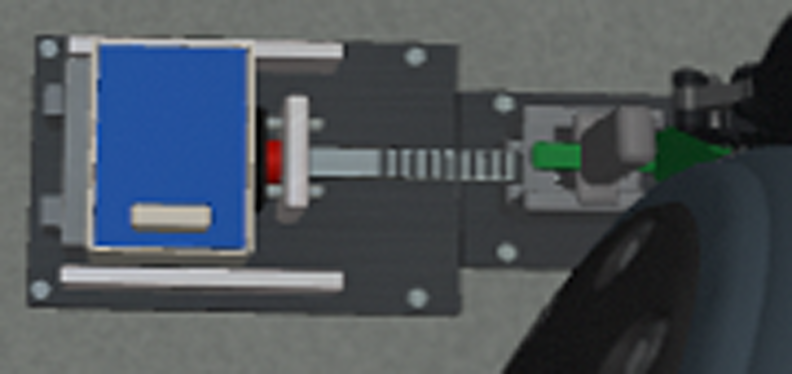

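View pics/s11c.png

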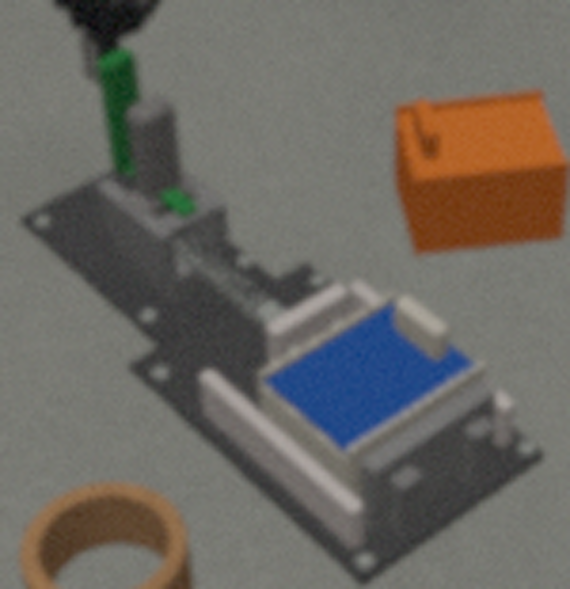

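```bash
python3 - <<'E'
from h import *
s=arm.snapshot('top')
def P(im,a,b,c,d): return cv2.phaseCorrelate(np.float32(cv2.cvtColor(R[a:b,c:d],6)),np.float32(cv2.cvtColor(im[a:b,c:d],6)))
def sub(im,x0,x1,y0,y1):  # subpixel jaw plate centre / tab centre : bright mass
    g=im[y0:y1,x0:x1].astype(float).min(2); g=np.clip(g-110,0,None); return (g.sum(0)*np.arange(x0,x1)).sum()/g.sum()
def blue(im):
    g=im[188:230,265:315].astype(float); m=np.clip(g[:,:,0]-g[:,:,2]-40,0,60); return (m.sum(0)*np.arange(265,315)).sum()/m.sum()
K=s
for k in (4,5,6,7,8,9,10,11):
    im=cv2.imread(f'pics/t{k}.png')
    j=sub(im,312,345,197,203) if k>4 else sub(im,325,345,197,203)
    b=blue(im)
    Y=onz(s,j,205,.082)[1]; B=onz(s,b,209,.075)[1]
    # plate centre -> front +6 ; pad face free +22 ; box near face = B-42.5
    print(k,round(j,2),round(b,2),'jaw y',Y.round(4),'box y',B.round(4),'p est mm',((Y+.006+.022)-(B-.0425))*1e3)
E
```

```text
4 337.77 290.74 jaw y -0.0135 box y 0.0929 p est mm -35.95738878599738
5 328.25 290.73 jaw y 0.0082 box y 0.093 p est mm -14.274403979492693
6 323.32 290.73 jaw y 0.0194 box y 0.093 p est mm -3.0491572686008537
7 321.49 290.73 jaw y 0.0236 box y 0.093 p est mm 1.09572465281111
8 320.17 290.02 jaw y 0.0266 box y 0.0946 p est mm 2.4843122598511638
9 318.58 288.57 jaw y 0.0302 box y 0.0979 p est mm 2.7943271760584936
10 317.78 288.47 jaw y 0.032 box y 0.0981 p est mm 4.390191265414047
11 317.17 288.47 jaw y 0.0334 box y 0.0981 p est mm 5.776364362100515
```

{"op": "carry_out", "data": {
  "moves": [
    {"dx":0,"dy":0.001,"dz":0,"yaw":0},
    {"dx":0,"dy":0.002,"dz":0,"yaw":0},
    {"dx":0,"dy":0.002,"dz":0,"yaw":0},
    {"dx":0,"dy":0.002,"dz":0,"yaw":0},
    {"dx":0,"dy":0.002,"dz":0,"yaw":0},
    {"dx":0,"dy":0.002,"dz":0,"yaw":0},
    {"dx":0,"dy":0.002,"dz":0,"yaw":0},
    {"dx":0,"dy":0.002,"dz":0,"yaw":0}
  ]
}}

```text
clock: 16.55
eef_pos: [0.5872, -0.1771, 0.1415]
orientation: [[-1.0, -0.002, 0.001], [-0.002, 1.0, -0.011], [-0.0, -0.011, -1.0]]
contact_force: [-3.4, -17.8, -3.7]
finger_gap: 0.0001
```

```bash
python3 - <<'E'
from h import *
for i in range(3):
  s,sc=look(12)
  st=arm.get_state();print(st['eef_pos'].round(5),st['contact_force'].round(1),st['clock'])
  im=s['frame']
  g=np.clip(im[197:203,312:345].astype(float).min(2)-110,0,None);j=(g.sum(0)*np.arange(312,345)).sum()/g.sum()
  q=im[188:230,265:315].astype(float);m=np.clip(q[:,:,0]-q[:,:,2]-40,0,60);b=(m.sum(0)*np.arange(265,315)).sum()/m.sum()
  v=(m.sum(1)*np.arange(188,230)).sum()/m.sum()
  print(j,b,'p',((onz(s,j,205,.082)[1]+.028)-(onz(s,b,209,.075)[1]-.0425))*1e3)
cv2.imwrite('pics/s12f.png',sc['frame'])
E
```

```text
[ 0.58723 -0.17707  0.14148] [ -3.6 -17.6  -3.9] 16.65
316.9188911704312 288.47181829880327 p 6.3501620979808315
[ 0.58726 -0.17708  0.14149] [ -3.4 -17.1  -2.9] 16.75
316.91099744245525 288.4698849450465 p 6.363688964611293
[ 0.58725 -0.17707  0.14148] [ -2.9 -17.6  -3.5] 16.85
316.9144467213115 288.4703096445394 p 6.356821258007163
```

View pics/t12c.png

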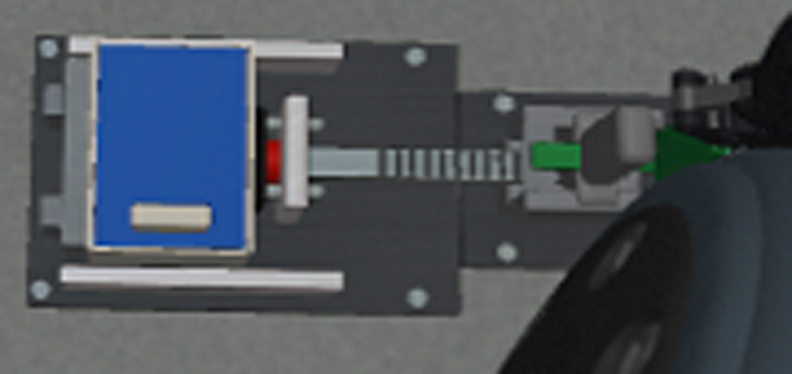

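The box is against the stop at (93,150) with the cover still shut. The pad compression comes out at about 5.6 mm from force and 6.4 mm from the image, and both are steady, so I'm handing in.

```bash
python3 - <<'E'
from h import *
print(arm.hand_in()); st=arm.get_state();print(st['eef_pos'],st['contact_force'],st['clock'])
E
```

```text
the job is handed in; nothing more can be done
None
the job is handed in; nothing more can be done
```

I slid the blue cover shut and pumped the trigger three times until the pad pressed the box against the end stop. I handed in at about 17 s with the trigger still held squeezed. The hand-in gives no verdict.

- **Cover:** pushed against its stop with about 8 N. The top view then showed the cover seated evenly within the box rim, and it looked the same in the last picture.
- **Grip:** the box stopped moving against the end stop while the jaw kept advancing. The last reading was 17.6 N on the trigger, which was squeezed about 17 mm, and both were steady over three readings.
- **Pad compression:** my two estimates differ slightly. Force gives about 5.6 mm (using the nominal trigger spring and drag), and the image gives about 6.4 mm. Both are inside the 3.3 to 9 mm window.
- **Bystanders:** the arm stayed clear of the bottle, tape roll and carton by its planned path. I did not measure their positions again at the end.

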